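# Set out the viewing kit on the slide tray

### The arm

A 6-joint arm with a two-finger parallel gripper is mounted at the origin on the work surface. World frame = base frame: x ahead of the robot, y to its left, z up, the work surface at z = 0. Lengths are in m, angles in rad, forces in N, time in s.
With the tool pointing down it reaches from about 0.4 to 0.825 m from the base axis. Payload 7 kg.
Tool frame: the origin (TCP) lies midway between the tips of the shut fingers; the grasp point (between the pads) lies 19 mm behind it (ctrl.grasp_offset is the distance from the TCP to the grasp point, in m); z points along the fingers, y is the line along which they close (so a half turn about z gives the same grasp; the last joint's range is limited). The gripper opens to 88 mm and grips with 3 to 60 N. Pads are 19 mm wide; open, the fingers measure 130 mm over their backs; the gripper's body (78 mm by 193 mm) begins 47 mm behind the grasp point.
Start: joints at [-0.974, 0.359, 0.012, 0, -1.224, -0.288], TCP at [0.205, -0.643, 0.227] pointing down, gripper open.
Joint ranges: [-3.07, 3.07], [-1.43, 2.12], [-1.02, 1.25], [-3.03, 1.67], [-3.05, -0], [-3.03, 3.03]. Speed limits (rad/s): [2.39, 2.39, 3.01, 3.14, 3.14, 3.14].

### API

Orientations are given as a unit quaternion [x, y, z, w].
In Python, from cell import ctrl gives the robot as it stands.
- The arm moves only by the tool servo_tool, never from a script. Its argument "commands" is a list that holds one entry, the list of rows, each a list of 7 numbers: the turn, a rotation vector about the tool's x, y, z in degrees, then the shift along the tool's x, y, z in mm, then the finger opening in mm, from 0 to 87.6. In form: [[[wx, wy, wz, x, y, z, jaw], ...]]. A call has 1 to 20 rows; each row is the pose to reach, as a shift and turn from the pose commanded when the call began, along the tool's axes at that moment; what a row does not reach only later rows make up. A row lasts 1/12 s, in which the tool goes at most 41.7 mm and 7.16 degrees, less where a joint would pass 70% of its speed; a pose out of reach is approached as far as the arm can. A call with a gripper value outside its range is refused whole. The fingers move at their own pace and stop on an object; "squeeze" is the grip in N (left out, the last holds). Time passes only in rows, so rows that repeat a pose let the fingers close. It gives the time, the measured TCP pose, the force, the opening and the grip force at its end, in the units of the state.
- ctrl.read_state(): the state, without advancing time (a new reading comes with each control period).
- ctrl.grab_frame(name): name is "scene" or "top" or "wrist"; returns (picture, depth): 400x640x3 uint8, red, green, blue; 400x640 float32, m along the optical axis (not along the pixel's ray), 0 where there is no reading.
- ctrl.camera_model(name): a dict with "camera_matrix" (3x3 intrinsics, pixels), "k1" (the pictures are not rectified: a ray, as slopes to the right and down, at radius r is drawn at 1 + k1 r^2 times it, then the intrinsics apply), "R" (3x3) and "t" (3): a world point X has camera coordinates R X + t; the wrist camera has in their place "T_tool_cam" (4x4, takes a point from camera to tool coordinates, whose origin is the TCP and whose axes are the flange's). Camera axes: x right, y down, z forward; pixel columns grow to the right and rows downward; lengths in m; the calibration is good to about 2 mm. A picture is of the moment at which its call begins: read the wrist's pose just before it. camera_model takes no time and is no camera call.
- ctrl.job_done(): hands the job in; it is judged then, once.
The state is a dict: "t": time; "joint_pos": joint angles; "dq": joint speeds; "joint_efforts": joint torques, N m; "ee_pos": TCP position; "orientation": TCP orientation; "wrist_force": force on the tool from outside, world axes, zero at the start; "moment": the same for the moment, N m; "width": finger opening in m; "grasp_force": force on a finger pad.
Only numpy, scipy, OpenCV 4.12 (cv2) and the standard library are available. Lean on these libraries where they do the work, as an engineer would, in place of code of your own. Each camera call takes 0.05 s, during which the arm holds its last target. There are 200 camera calls.

### The job

Set out the viewing kit on the silver tray, each piece centred on its own seat: the two pale oak-framed slides squarely on the grey rectangular seat, blue underneath and orange squarely stacked on top of it, the nickel eyepiece upright on the small black seat, and the green diffuser dome-up on the larger white seat. Leave the walnut-framed slide, the brass eyepiece and the amber diffuser where they are, and lower each piece into place rather than dropping it.

Things in the scene. Friction and masses are not known exactly. Their poses are not given: they have to be found in the camera images.
- slide_blue: pale oak-framed glass slide with a blue picture, 90 x 50 x 12 mm, lying flat; origin at the centre of its underside, x along the 90 mm length, z up. Frame is rigid; pinch it across the 50 mm width. 90 g
- slide_orange: pale oak-framed glass slide with an orange picture, 90 x 50 x 12 mm, lying flat; origin at the centre of its underside, x along the 90 mm length, z up. Frame is rigid; pinch it across the 50 mm width. 90 g
- slide_walnut: look-alike: dark walnut-framed slide with a blue picture, stays where it is; 90 x 50 x 12 mm, lying flat; origin at the centre of its underside, x along the 90 mm length, z up. Frame is rigid; pinch it across the 50 mm width. 90 g
- eyepiece_nickel: silvery nickel eyepiece, upright cylinder 40 mm in diameter to 30 mm height, then a 30 mm neck with a dark lens on top, 44 mm tall in all; origin at the centre of its underside, z up. 140 g
- eyepiece_brass: look-alike: yellow brass eyepiece, stays where it is; upright cylinder 40 mm in diameter to 30 mm height, then a 30 mm neck with a dark lens on top, 44 mm tall in all; origin at the centre of its underside, z up. 140 g
- diffuser_green: green diffuser, solid glass dome like a paperweight: upright side 58 mm in diameter to 19 mm height, then rounded, 37.5 mm tall; origin at the centre of its underside, z up. 220 g
- diffuser_amber: look-alike: amber diffuser, stays where it is; solid glass dome like a paperweight: upright side 58 mm in diameter to 19 mm height, then rounded, 37.5 mm tall; origin at the centre of its underside, z up. 220 g
- seat_slide: grey felt-covered rectangular seat for the slides, 110 mm (x) by 70 mm (y), fixed on the silver tray (340 x 140 mm, floor 3 mm thick, rim only 8 mm high); origin at the centre of its underside, its top 9 mm above the origin (12 mm above the shelf). The three seats stand in a row along the tray's length at 105 mm spacing, in any order; x points across the row, y along it, z up.
- seat_eyepiece: small black round rubber seat for the eyepiece, 56 mm in diameter, fixed on the silver tray (340 x 140 mm, floor 3 mm thick, rim only 8 mm high); origin at the centre of its underside, its top 9 mm above the origin (12 mm above the shelf). The three seats stand in a row along the tray's length at 105 mm spacing, in any order; x points across the row, y along it, z up.
- seat_diffuser: larger white round seat for the diffuser, 80 mm in diameter, fixed on the silver tray (340 x 140 mm, floor 3 mm thick, rim only 8 mm high); origin at the centre of its underside, its top 9 mm above the origin (12 mm above the shelf). The three seats stand in a row along the tray's length at 105 mm spacing, in any order; x points across the row, y along it, z up.
Mind the look-alikes: they are no part of the job. Several things have the shape of the diffuser_green; the one meant has the colours described above. Leave any red look-alike of the slide_orange alone.

How it is judged:
At the end, for the whole second after the job is handed in: Blue slide flat on grey seat, orange flat on blue, nickel eyepiece on black seat, green diffuser on white seat: each within 10 mm of centre, upright within 0.1 rad, slides aligned within 0.2 rad, orange within 15 mm of the seat centre; all at rest; look-alikes moved under 15 mm (horizontal distance between slide_blue and seat_slide below 0.01 m and z of slide_blue in the frame of seat_slide between 0.005 and 0.013 m and angle between each of slide_blue, slide_orange, eyepiece_nickel, diffuser_green's own z axis and vertical below 0.1 rad and linear speed of each of slide_blue, slide_orange, eyepiece_nickel, diffuser_green below 0.02 m/s and angular speed of each of slide_blue, slide_orange, eyepiece_nickel, diffuser_green below 0.2 rad/s and angle between the x axis of slide_blue and the x axis of seat_slide, either way round below 0.2 rad and horizontal distance between slide_orange and slide_blue below 0.01 m and z of slide_orange in the frame of slide_blue between 0.008 and 0.016 m and angle between the x axis of slide_orange and the x axis of slide_blue, either way round below 0.2 rad and horizontal distance between eyepiece_nickel and seat_eyepiece below 0.01 m and z of eyepiece_nickel in the frame of seat_eyepiece between 0.005 and 0.013 m and horizontal distance between diffuser_green and seat_diffuser below 0.01 m and z of diffuser_green in the frame of seat_diffuser between 0.005 and 0.013 m and horizontal distance between slide_orange and seat_slide below 0.015 m and distance of each of slide_walnut, eyepiece_brass, diffuser_amber from where it was at the start of the episode below 0.015 m); the robot touches nothing.
It fails at once if a look-alike moved more than 15 mm (distance of any of slide_walnut, eyepiece_brass, diffuser_amber from where it was at the start of the episode above 0.015 m).
It fails at once if a piece of the kit dropped: falling free, faster than 0.5 m/s, more than 50 mm above the shelf ((contact force between slide_blue and anything else below 0.01 N and height (world z) of slide_blue above 0.05 m and linear speed of slide_blue above 0.5 m/s) or (contact force between slide_orange and anything else below 0.01 N and height (world z) of slide_orange above 0.05 m and linear speed of slide_orange above 0.5 m/s) or (contact force between eyepiece_nickel and anything else below 0.01 N and height (world z) of eyepiece_nickel above 0.05 m and linear speed of eyepiece_nickel above 0.5 m/s) or (contact force between diffuser_green and anything else below 0.01 N and height (world z) of diffuser_green above 0.05 m and linear speed of diffuser_green above 0.5 m/s)).
It also fails if it takes over 106 s, if anything falls off the work surface, if the arm or the gripper's body presses on something with over 40 N, if the wrist force passes 120 N, or if a joint passes its speed limit or range.

## Working session

There is one attempt and no reset: what is moved stays moved. The work goes in short steps, Python scripts to look and compute and a tool call to move; the robot and the scene stay as the last step left them, time stands still between calls to the robot, and variables do not carry over. Pictures are saved under pics/ and viewed, at most 14 in all, crops included, and the job is handed in when it is done.

Besides the shell and the picture viewer there is one more tool, called after "Request:" as name(argument=value, ...), one argument or row to a line, values as JSON. servo_tool: Moves the arm, as the interface text tells. Its arguments: {"type":"object","properties":{"commands":{"type":"array","items":{"type":"array","items":{"type":"array","items":{"type":"number"}}}},"squeeze":{"type":"number"}},"required":["commands"]}

```bash
mkdir -p pics
cat > h.py <<'E'
import numpy as np, cv2
from cell import ctrl
from scipy.spatial.transform import Rotation as Ro
def grab(n):
    s=ctrl.read_state(); im,d=ctrl.grab_frame(n); return s,im,d
def save(im,f): cv2.imwrite('pics/'+f,im[...,::-1])
def pose(n,s):
    m=ctrl.camera_model(n)
    if n=='wrist':
        T=np.array(m['T_tool_cam']); Rt=Ro.from_quat(s['orientation']).as_matrix()
        return m,Rt@T[:3,:3],Rt@T[:3,3]+np.array(s['ee_pos'])
    R=np.array(m['R']); return m,R.T,-R.T@np.array(m['t'])
def pix2w(n,s,uv,z):
    m,Rc,o=pose(n,s); K=np.array(m['camera_matrix']); uv=np.atleast_2d(uv).astype(float)
    p=cv2.undistortPoints(uv[:,None],K,np.array([m['k1'],0,0,0.]))[:,0]
    d=np.c_[p,np.ones(len(p))]@Rc.T
    return o+d*((z-o[2])/d[:,2])[:,None]
E
python3 - <<'E'
from h import *
s,a,d=grab('top'); save(a,'top.png')
s,b,_=grab('scene'); save(b,'scene.png')
s=ctrl.read_state(); print({k:np.round(v,3) for k,v in s.items()})
for n in('top','scene','wrist'):print(n,ctrl.camera_model(n))
E
```

```text
{'t': np.float64(0.1), 'joint_pos': array([-0.974,  0.359,  0.011, -0.   , -1.224, -0.288]), 'dq': array([ 0.   , -0.002,  0.001,  0.001, -0.001,  0.002]), 'joint_efforts': array([-2.0000e-03, -5.8416e+01,  2.9375e+01,  7.0160e+00,  1.0000e-02,
       -0.0000e+00]), 'ee_pos': array([ 0.205, -0.643,  0.226]), 'orientation': array([-0.154,  0.988,  0.001, -0.   ]), 'wrist_force': array([ 0.892,  0.446, -0.797]), 'moment': array([-0.007,  0.021,  0.011]), 'grasp_force': np.float64(0.0), 'width': np.float64(0.088)}
top {'camera_matrix': array([[479.07643144,   0.        , 319.06562018],
       [  0.        , 479.07643144, 200.99703968],
       [  0.        ,   0.        ,   1.        ]]), 'k1': 0.04891312935235935, 'R': array([[-0.01245462, -0.99964183, -0.0236873 ],
       [-0.995968  ,  0.01450661, -0.08852857],
       [ 0.08884048,  0.0224892 , -0.99579195]]), 't': array([-0.0057201 ,  0.54401443,  1.10114549])}
scene {'camera_matrix': array([[400.13350471,   0.        , 314.03536725],
       [  0.        , 400.13350471, 193.4907158 ],
       [  0.        ,   0.        ,   1.        ]]), 'k1': -0.05447565751920545, 'R': array([[ 0.40074905,  0.91600526, -0.01829099],
       [ 0.67828719, -0.31005066, -0.66617946],
       [-0.61589502,  0.25456424, -0.74556714]]), 't': array([-0.20982878, -0.3305982 ,  1.46808306])}
wrist {'camera_matrix': array([[278.97730932,   0.        , 316.84129768],
       [  0.        , 278.97730932, 199.0931533 ],
       [  0.        ,   0.        ,   1.        ]]), 'k1': -0.0012447128002441607, 'T_tool_cam': array([[ 9.34000505e-04, -9.55647407e-01, -2.94511734e-01,
         8.16066124e-02],
       [ 9.99999543e-01,  9.53143883e-04,  7.85387989e-05,
        -5.85346425e-04],
       [ 2.05656658e-04, -2.94511673e-01,  9.55647860e-01,
        -1.58259851e-01],
       [ 0.00000000e+00,  0.00000000e+00,  0.00000000e+00,
         1.00000000e+00]])}
```

View pics/top.png

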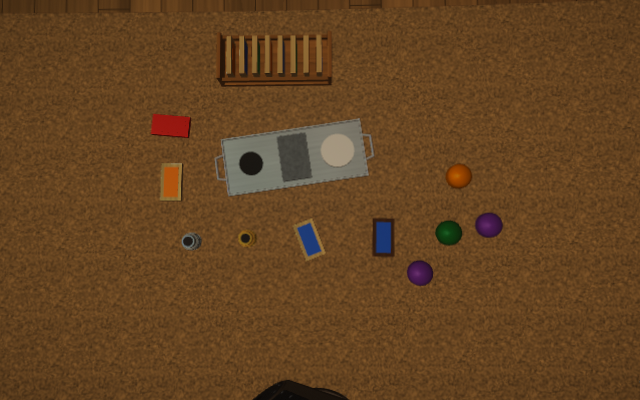

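View pics/scene.png

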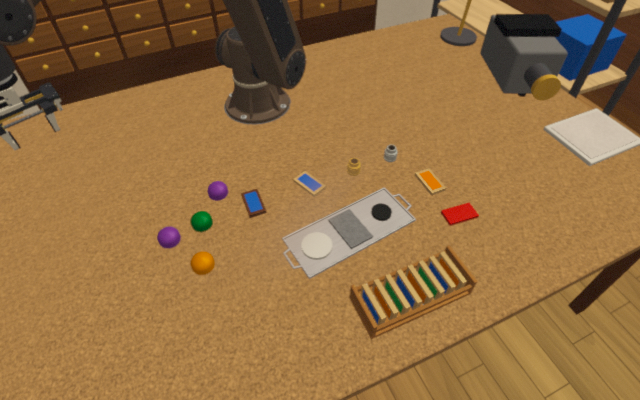

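Top view candidates, by pixel:
- **Oak slides:** the oak-framed blue slide is at (310,239), and (383,237) is the dark walnut one. The oak-framed orange slide is at (171,182), and (171,126) is the red look-alike.
- **Eyepieces:** nickel is at (190,241), brass at (246,238).
- **Domes:** green is at (449,233), amber at (459,176), with purple ones at (489,225) and (420,273).
- **Seats:** black is at (251,163), grey at (294,157), white at (337,150).

Next I'll take measurements and one confirming crop.

```bash
cat > m.py <<'E'
from h import *
def comp(mask,seed):
    n,l,st,c=cv2.connectedComponentsWithStats(mask.astype(np.uint8))
    k=[i for i in range(1,n) if st[i,4]>15]
    i=min(k,key=lambda i:np.hypot(*(c[i]-seed))); return l==i,c[i],st[i,4]
def hsv(im): return cv2.cvtColor(im,cv2.COLOR_RGB2HSV).astype(int)
def rect(m):
    c=max(cv2.findContours(m.astype(np.uint8),0,1)[0],key=cv2.contourArea); return c[:,0]
E
python3 - <<'E'
from m import *
im=cv2.imread('pics/top.png')[...,::-1].copy(); s=None
H=hsv(im);h,S,V=H[...,0],H[...,1],H[...,2]
M={'blue':((h>100)&(h<130)&(S>120)&(V>60),(310,239),.012),'orange':((h<14)&(S>200)&(V>150),(171,182),.012),
'green':((h>45)&(h<85)&(S>120),(449,233),.015),'white':((S<110)&(V>135),(337,150),.012),'grey':((V<85)&(S<60)&(V>45),(294,157),.012),'black':(V<45,(251,163),.012),'nickel':(V<45,(188,241),.044),'brass':(V<45,(245,238),.044)}
for k,(m,sd,z) in M.items():
    c,ct,a=comp(m,np.array(sd)); p=rect(c); w=pix2w('top',s,p,z)[:,:2]*1000
    r=cv2.minAreaRect(w.astype(np.float32)); print(k,ct.round(1),a,np.round(r[0]),np.round(r[1]),round(r[2],1), pix2w('top',s,ct,z)[0].round(3))
c=cv2.resize(im[110:290,145:510],None,fx=2.18,fy=2.18,interpolation=cv2.INTER_CUBIC); save(cv2.convertScaleAbs(c,alpha=1.6),'crop.png')
E
```

```text
blue [308.7 239.1] 397 [455.  13.] [69. 32.] 20.6 [0.455 0.013 0.012]
orange [170.6 181.2] 388 [598. 342.] [68. 31.] 0.7 [0.598 0.341 0.012]
green [448.4 232.3] 480 [ 467. -314.] [58. 53.] 89.3 [ 0.467 -0.313  0.015]
white [337.  149.5] 878 [668. -58.] [78. 80.] 44.5 [ 0.668 -0.057  0.012]
grey [293.8 156.8] 1299 [652.  47.] [110.  69.] 7.7 [0.652 0.046 0.012]
black [250.6 163.2] 397 [639. 150.] [50. 53.] 89.8 [0.638 0.15  0.012]
nickel [187.5 240.7] 55 [455. 290.] [16. 16.] 0.8 [0.455 0.29  0.044]
brass [245.1 237.8] 48 [460. 157.] [16. 16.] 89.2 [0.46  0.157 0.044]
```

View pics/crop.png

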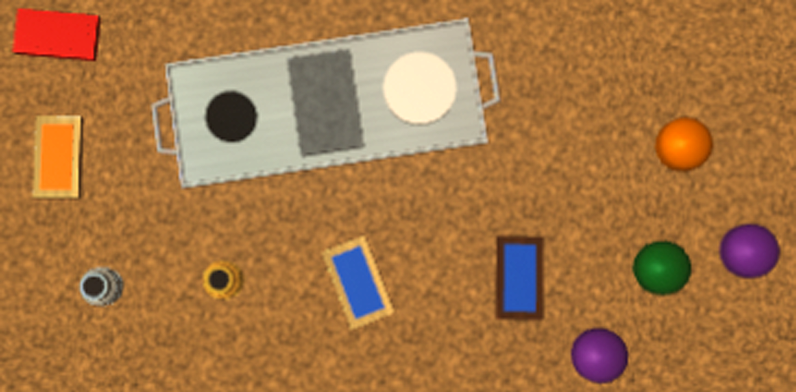

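The crop confirms all four targets: oak blue at crop (358,281), oak orange at (57,157), nickel at (100,287) and green at (662,268). I'll start with the blue slide.

```bash
cat > p.py <<'E'
from m import *
def plan(x,y,z,yaw=None):
    s=ctrl.read_state(); R=Ro.from_quat(s['orientation']); 
    cur=np.degrees(np.arctan2(*R.as_matrix()[1::-1,1])); 
    d=R.inv().apply(np.array([x,y,z])-s['ee_pos'])*1000
    dy=0 if yaw is None else (yaw-cur+90)%180-90
    print('wz %.1f shift'%(-dy),d.round(1),'yaw %.1f tilt %.2f'%(cur,np.degrees(np.arccos(-R.as_matrix()[2,2]))),'t %.1f j6 %.2f'%(s['t'],s['joint_pos'][5]))
E
python3 -c "
from p import *
plan(.455,.013,.18,20.6+90)"
```

```text
wz -2.9 shift [-437.4  548.7   46.5] yaw 107.7 tilt 0.09 t 0.1 j6 -0.29
```

Request:
servo_tool(
  commands=[
    [[0,0,-3,-437,549,46,87],[0,0,-3,-437,549,46,87],[0,0,-3,-437,549,46,87],[0,0,-3,-437,549,46,87],[0,0,-3,-437,549,46,87],[0,0,-3,-437,549,46,87],[0,0,-3,-437,549,46,87],[0,0,-3,-437,549,46,87],[0,0,-3,-437,549,46,87],[0,0,-3,-437,549,46,87],[0,0,-3,-437,549,46,87],[0,0,-3,-437,549,46,87],[0,0,-3,-437,549,46,87],[0,0,-3,-437,549,46,87],[0,0,-3,-437,549,46,87],[0,0,-3,-437,549,46,87],[0,0,-3,-437,549,46,87],[0,0,-3,-437,549,46,87],[0,0,-3,-437,549,46,87],[0,0,-3,-437,549,46,87]],
  ],
  squeeze=15,
)

```text
t: 1.77
ee_pos: [0.4541, 0.0128, 0.1801]
orientation: [-0.18, 0.984, -0.0, -0.001]
wrist_force: [-0.8, -0.9, -0.6]
width: 0.0868
grasp_force: 0.0
```

Run:
```python
from p import *
plan(.455,.013,.18,20.6+90)
s,im,d=grab('wrist'); save(im,'w1.png'); print(s['ee_pos'],s['wrist_force'])
```

```text
wz 0.1 shift [-0.9 -0.2  0.1] yaw 110.7 tilt 0.07 t 1.8 j6 -1.67
[0.45410096 0.01282724 0.18013386] [-0.79373335 -0.93643037 -0.56861168]
```

View pics/w1.png

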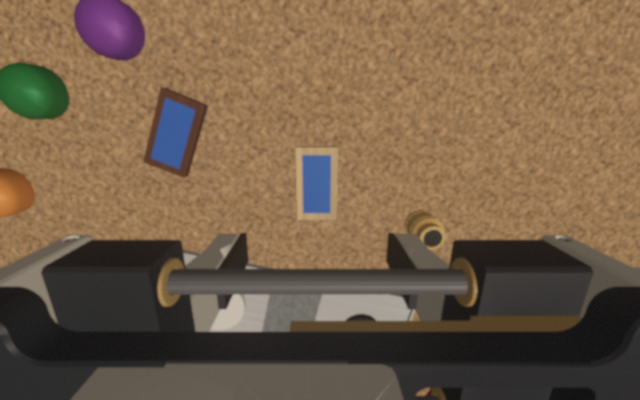

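The wrist view shows the oak blue slide at (317,184), with the walnut slide at (175,132) and brass at (428,230), both clear. I'll measure it.

```bash
cat >> p.py <<'E'
def meas(s,im,m,seed,z,n='wrist'):
    c,ct,a=comp(m,np.array(seed)); w=pix2w(n,s,rect(c),z)[:,:2]*1000
    r=cv2.minAreaRect(w.astype(np.float32)); print(ct.round(),a,np.round(r[0],1),np.round(r[1],1),'ang %.1f or %.1f'%(r[2],r[2]+90)); return np.array(r[0])/1000
E
python3 - <<'E'
from p import *
im=cv2.imread('pics/w1.png')[...,::-1].copy();s=ctrl.read_state()
H=hsv(im);h,S,V=H[...,0],H[...,1],H[...,2]
c=meas(s,im,(h>100)&(h<130)&(S>80)&(V>60),(317,184),.012)
plan(*c,.004,20.6+90)
E
```

```text
[316. 183.] 1474 [454.7  11.1] [68.5 31. ] ang 21.5 or 111.5
wz 0.1 shift [ -0.4  -1.3 176.3] yaw 110.7 tilt 0.05 t 1.8 j6 -1.67
```

Request:
servo_tool(
  commands=[
    [[0,0,0,-1,-1,40,75],[0,0,0,-1,-1,80,75],[0,0,0,-1,-1,120,75],[0,0,0,-1,-1,150,75],[0,0,0,-1,-1,165,75],[0,0,0,-1,-1,175,75],[0,0,0,-1,-1,175,75],[0,0,0,-1,-1,175,75],[0,0,0,-1,-1,175,40],[0,0,0,-1,-1,175,40],[0,0,0,-1,-1,175,40],[0,0,0,-1,-1,175,40],[0,0,0,-1,-1,175,40],[0,0,0,-1,-1,175,40],[0,0,0,-1,-1,175,40],[0,0,0,-1,-1,175,40]],
  ],
  squeeze=15,
)

```text
t: 3.15
ee_pos: [0.4563, 0.0124, 0.0062]
orientation: [-0.18, 0.984, 0.0, 0.0]
wrist_force: [-0.9, -0.4, 7.2]
width: 0.0498
grasp_force: 15.0
```

```bash
python3 -c "
from p import *
s=ctrl.read_state();print(s['ee_pos'],s['wrist_force'],s['width'],s['grasp_force'])
plan(.653,.0465,.13,98)"
```

```text
[0.456263   0.01240595 0.00617143] [-0.91240549 -0.4418134   7.22245127] 0.049795242655600196 14.999931156635284
wz 12.7 shift [-196.2  -37.7 -123.6] yaw 110.7 tilt 0.05 t 3.1 j6 -1.67
```

Request:
servo_tool(
  commands=[
    [[0,0,0,0,0,-30,40],[0,0,0,0,0,-70,40],[0,0,2,-20,-4,-110,40],[0,0,5,-55,-12,-150,40],[0,0,8,-95,-20,-174,40],[0,0,11,-135,-28,-174,40],[0,0,13,-170,-34,-174,40],[0,0,13,-190,-37,-174,40],[0,0,13,-196,-38,-174,40],[0,0,13,-196,-38,-174,40],[0,0,13,-196,-38,-174,40],[0,0,13,-196,-38,-174,40]],
  ],
)

```text
t: 4.15
ee_pos: [0.6515, 0.0457, 0.1792]
orientation: [-0.067, 0.998, -0.0, -0.001]
wrist_force: [0.2, 0.1, 0.6]
width: 0.0495
grasp_force: 15.0
```

Run:
```python
from p import *
plan(.653,.0465,.13,98)
s,im,d=grab('wrist'); save(im,'w2.png'); print(s['ee_pos'],s['wrist_force'],s['width'])
```

```text
wz -0.3 shift [-1.7  0.6 49.2] yaw 97.7 tilt 0.07 t 4.2 j6 -1.80
[0.6514598  0.04570496 0.17924843] [0.15427989 0.07755792 0.63096022] 0.049530467564684294
```

View pics/w2.png

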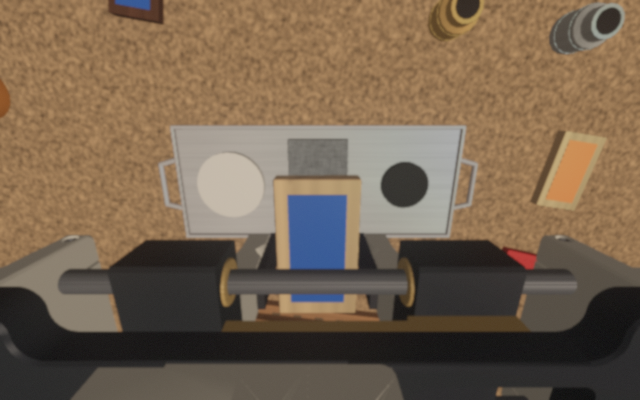

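The slide is held, with its picture at (317,249). The white seat is at (231,184), the black seat at (404,184), and orange at (571,170).

Run:
```python
from p import *
im=cv2.imread('pics/w2.png')[...,::-1].copy();s=ctrl.read_state()
H=hsv(im);h,S,V=H[...,0],H[...,1],H[...,2]
w=meas(s,im,(S<60)&(V>190),(231,184),.012)
b=meas(s,im,(V<60),(404,184),.012)
c=(w+b)/2; d=b-w; print(c,np.hypot(*d),np.degrees(np.arctan2(d[1],d[0])))
q=meas(s,im,(h>100)&(h<130)&(S>80)&(V>60),(317,249),s['ee_pos'][2]+.006)
g=meas(s,im,(S<60)&(V>60)&(V<130),(317,155),.012)
meas(s,im,(h<18)&(S>140)&(V>150),(571,170),.012)
meas(s,im,(V<50),(609,20),.044)
plan(*c,.018,98)
```

```text
[230. 184.] 3185 [667.6 -58.5] [75.7 77.4] ang 7.7 or 97.7
[404. 184.] 1439 [638.1 148.9] [52.6 49.6] ang 55.4 or 145.4
[0.65283826 0.0451764 ] 0.20943090377545312 98.08028998393702
[317. 232.] 4093 [639.   43.2] [47.1 32.9] ang 7.8 or 97.8
[317. 157.] 2138 [619.6  41.9] [42.1 71.5] ang 7.8 or 97.8
[571. 171.] 1567 [596.5 341.5] [32.1 70.2] ang 89.1 or 179.1
[451. 272.] 4596 [741.3 232.6] [108.8 155.9] ang 7.7 or 97.7
wz -0.3 shift [ -1.3  -0.7 161.7] yaw 97.7 tilt 0.02 t 4.2 j6 -1.80
```

Request:
servo_tool(
  commands=[
    [[0,0,0,-3,0,40,40],[0,0,0,-3,0,80,40],[0,0,0,-3,0,115,40],[0,0,0,-3,0,140,40],[0,0,0,-3,0,150,40],[0,0,0,-3,0,156,40],[0,0,0,-3,0,159,40],[0,0,0,-3,0,161,40],[0,0,0,-3,0,161,40],[0,0,0,-3,0,161,40]],
  ],
)

```text
t: 5.03
ee_pos: [0.6565, 0.0466, 0.0201]
orientation: [-0.067, 0.998, 0.0, 0.001]
wrist_force: [-0.1, -0.7, -0.8]
width: 0.0499
grasp_force: 15.0
```

Request:
servo_tool(
  commands=[
    [[0,0,0,0,0,0,65],[0,0,0,0,0,0,65],[0,0,0,0,0,0,65],[0,0,0,0,0,-10,65],[0,0,0,0,0,-40,65],[0,0,0,0,0,-80,70],[0,0,0,0,0,-120,75],[0,0,0,0,0,-160,75],[0,0,0,0,0,-160,75]],
  ],
)

```text
t: 5.78
ee_pos: [0.6601, 0.0468, 0.1894]
orientation: [-0.068, 0.998, 0.001, 0.007]
wrist_force: [1.3, 0.0, 1.2]
width: 0.0744
grasp_force: 0.0
```

Run:
```python
from p import *
s,im,d=grab('wrist'); save(im,'w3.png'); print(s['ee_pos'],s['wrist_force'],s['width'])
H=hsv(im);h,S,V=H[...,0],H[...,1],H[...,2]
meas(s,im,(h>100)&(h<130)&(S>80)&(V>60),(317,190),.024)
g=meas(s,im,(S<60)&(V>60)&(V<130),(317,155),.012)
plan(.5975,.342,.18,90)
```

```text
[0.66011298 0.04675387 0.18937933] [1.26754218 0.04112859 1.21374625] 0.0743505262730909
[317. 177.] 1535 [655.2  45.3] [69.8 31.2] ang 8.7 or 98.7
[318. 159.] 1485 [652.   45.5] [108.5  68. ] ang 7.8 or 97.8
wz 7.7 shift [ 20.8 300.6   5.4] yaw 97.7 tilt 0.59 t 5.8 j6 -1.80
```

View pics/w3.png

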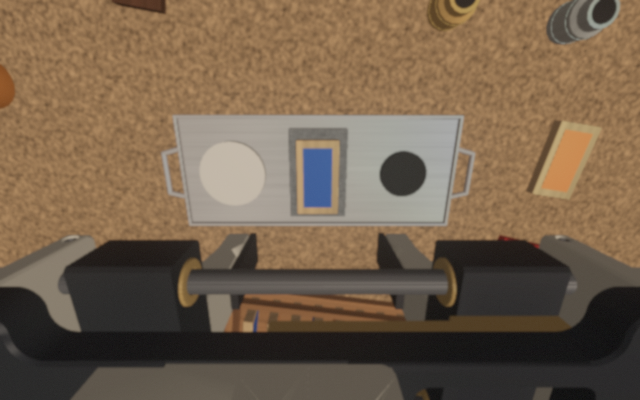

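Blue is on the seat, centred within about 3 mm (317,177). Next is orange, at (567,160).

Request:
servo_tool(
  commands=[
    [[0,0,1,3,40,0,75],[0,0,2,5,80,0,75],[0,0,3,8,120,0,75],[0,0,4,11,160,0,75],[0,0,5,14,200,0,75],[0,0,6,17,240,0,75],[0,0,7,20,280,0,75],[0,0,8,22,300,4,75],[0,0,8,22,300,4,75],[0,0,8,22,300,4,75],[0,0,8,22,300,4,75],[0,0,8,22,300,4,75]],
  ],
)

```text
t: 6.83
ee_pos: [0.5939, 0.3397, 0.1747]
orientation: [0.003, 1.0, -0.0, -0.0]
wrist_force: [0.1, -0.2, 0.1]
width: 0.0752
grasp_force: 0.0
```

Run:
```python
from p import *
s,im,d=grab('wrist'); save(im,'w4.png'); print(s['ee_pos'],s['wrist_force'],s['width'])
H=hsv(im);h,S,V=H[...,0],H[...,1],H[...,2]
q=meas(s,im,(h<18)&(S>140)&(V>150),(317,184),.012)
plan(*q,.005,90)
```

```text
[0.59390721 0.33967328 0.17472266] [ 0.08964967 -0.22203999  0.0541838 ] 0.0752210399370626
[319. 186.] 1648 [596.5 341. ] [33.  71.2] ang 89.0 or 179.0
wz -0.4 shift [ -2.5   1.5 169.8] yaw 89.6 tilt 0.00 t 6.9 j6 -2.38
```

Request:
servo_tool(
  commands=[
    [[0,0,0,-2,1,40,75],[0,0,0,-2,1,80,75],[0,0,0,-2,1,120,75],[0,0,0,-2,1,150,75],[0,0,0,-2,1,163,75],[0,0,0,-2,1,169,75],[0,0,0,-2,1,169,75],[0,0,0,-2,1,169,75],[0,0,0,-2,1,169,40],[0,0,0,-2,1,169,40],[0,0,0,-2,1,169,40],[0,0,0,-2,1,169,40],[0,0,0,-2,1,169,40],[0,0,0,-2,1,169,40],[0,0,0,-2,1,169,40]],
  ],
)

```text
t: 8.13
ee_pos: [0.596, 0.342, 0.0064]
orientation: [0.003, 1.0, 0.0, 0.0]
wrist_force: [-1.4, -0.6, 5.8]
width: 0.0498
grasp_force: 15.0
```

```bash
python3 -c "
from p import *
s=ctrl.read_state();print(s['ee_pos'],s['wrist_force'],s['width'],s['grasp_force'])
plan(.655,.0455,.18,98)"
```

```text
[0.59595678 0.34195096 0.00641374] [-1.44005747 -0.56627706  5.82567888] 0.049824930951857804 14.98761311173439
wz -8.3 shift [ -60.7 -296.1 -173.7] yaw 89.7 tilt 0.05 t 8.1 j6 -2.38
```

Request:
servo_tool(
  commands=[
    [[0,0,0,0,0,-30,40],[0,0,0,0,0,-70,40],[0,0,0,0,0,-110,40],[0,0,-1,-6,-30,-140,40],[0,0,-2,-14,-70,-170,40],[0,0,-3,-22,-110,-173,40],[0,0,-4,-30,-150,-173,40],[0,0,-6,-38,-190,-173,40],[0,0,-7,-47,-230,-173,40],[0,0,-8,-54,-265,-173,40],[0,0,-8,-59,-288,-173,40],[0,0,-8,-61,-296,-173,40],[0,0,-8,-61,-296,-173,40],[0,0,-8,-61,-296,-173,40],[0,0,-8,-61,-296,-173,40]],
  ],
)

```text
t: 9.38
ee_pos: [0.6549, 0.0462, 0.1783]
orientation: [-0.067, 0.998, 0.0, -0.0]
wrist_force: [-0.3, -0.6, -0.8]
width: 0.0498
grasp_force: 15.0
```

Run:
```python
from p import *
s,im,d=grab('wrist'); save(im,'w5.png'); print(s['ee_pos'],s['wrist_force'],s['width'])
H=hsv(im);h,S,V=H[...,0],H[...,1],H[...,2]
q=meas(s,im,(h<18)&(S>140)&(V>150),(317,235),s['ee_pos'][2]+.006)
w=meas(s,im,(S<60)&(V>190),(231,184),.012)
b=meas(s,im,(V<60),(404,184),.012)
plan(.6545,.0455,.031,98)
```

```text
[0.65490268 0.04624544 0.17833654] [-0.3079702  -0.62223815 -0.77635575] 0.04975121214175288
[317. 233.] 4006 [642.5  43.9] [45.2 33.8] ang 7.8 or 97.8
[230. 182.] 3145 [666.9 -58.4] [74.9 75.8] ang 7.8 or 97.8
[404. 181.] 1464 [637.9 148.9] [50.3 52.2] ang 7.8 or 97.8
wz -0.2 shift [  0.5  -1.  147.4] yaw 97.8 tilt 0.01 t 9.4 j6 -1.80
```

Request:
servo_tool(
  commands=[
    [[0,0,0,0,-1,40,40],[0,0,0,0,-1,80,40],[0,0,0,0,-1,110,40],[0,0,0,0,-1,132,40],[0,0,0,0,-1,140,40],[0,0,0,0,-1,144,40],[0,0,0,0,-1,147,40],[0,0,0,0,-1,148,40],[0,0,0,0,-1,148,40],[0,0,0,0,-1,148,40],[0,0,0,0,-1,148,40]],
  ],
)

```text
t: 10.35
ee_pos: [0.6559, 0.0445, 0.0318]
orientation: [-0.067, 0.998, 0.0, 0.001]
wrist_force: [0.4, -0.6, -0.8]
width: 0.0497
grasp_force: 15.0
```

Request:
servo_tool(
  commands=[
    [[0,0,0,0,0,0,62],[0,0,0,0,0,0,62],[0,0,0,0,0,0,62],[0,0,0,0,0,-10,62],[0,0,0,0,0,-40,65],[0,0,0,0,0,-80,70],[0,0,0,0,0,-120,75],[0,0,0,0,0,-150,75],[0,0,0,0,0,-150,75],[0,0,0,0,0,-150,75]],
  ],
)

```text
t: 11.18
ee_pos: [0.6565, 0.0447, 0.1843]
orientation: [-0.067, 0.998, 0.001, 0.003]
wrist_force: [-0.8, -0.2, -1.2]
width: 0.0749
grasp_force: 0.0
```

Run:
```python
from p import *
s,im,d=grab('wrist'); save(im,'w6.png'); print(s['ee_pos'],s['wrist_force'],s['width'])
H=hsv(im);h,S,V=H[...,0],H[...,1],H[...,2]
meas(s,im,(h<18)&(S>140)&(V>150),(317,190),.036)
plan(.455,.290,.18,90)
```

```text
[0.65647529 0.04467784 0.18425522] [-0.84143799 -0.18961099 -1.20649765] 0.07490086552002541
[317. 186.] 1742 [656.2  43.7] [70.6 33.2] ang 6.8 or 96.8
wz 7.7 shift [165.7 270.1   1.9] yaw 97.7 tilt 0.12 t 11.2 j6 -1.80
```

View pics/w6.png

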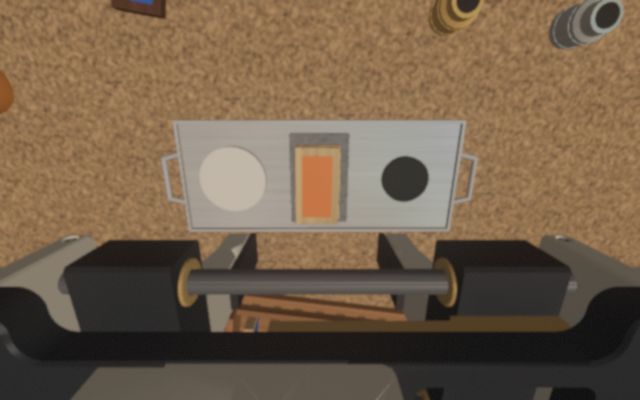

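Orange is stacked squarely (317,186), about 3 mm off the seat centre. Next is nickel at (590,25); brass is at (460,15).

Request:
servo_tool(
  commands=[
    [[0,0,0,20,33,0,75],[0,0,0,41,67,0,75],[0,0,0,62,101,0,75],[0,0,0,83,135,0,75],[0,0,0,104,169,0,75],[0,0,0,125,203,0,75],[0,0,0,146,237,0,75],[0,0,0,160,260,0,75],[0,0,0,166,270,0,75],[0,0,0,166,270,0,75],[0,0,0,166,270,0,75],[0,0,0,166,270,0,75]],
  ],
)

```text
t: 12.23
ee_pos: [0.4547, 0.2889, 0.1799]
orientation: [-0.067, 0.998, -0.001, -0.0]
wrist_force: [0.7, 0.1, 0.4]
width: 0.0748
grasp_force: 0.0
```

Run:
```python
from p import *
s,im,d=grab('wrist'); save(im,'w7.png'); print(s['ee_pos'],s['wrist_force'],s['width'])
H=hsv(im);h,S,V=H[...,0],H[...,1],H[...,2]
q=meas(s,im,(V<60)&(np.indices(V.shape)[0]<230),(317,190),.044)
plan(*q,.006,98)
```

```text
[0.45470312 0.28888867 0.17992622] [0.65475689 0.10992576 0.42732627] 0.07478627653704727
[318. 191.] 193 [454.6 288.6] [16.6 16.5] ang 52.0 or 142.0
wz -0.4 shift [  0.2   0.  174. ] yaw 97.6 tilt 0.07 t 12.3 j6 -2.37
```

View pics/w7.png

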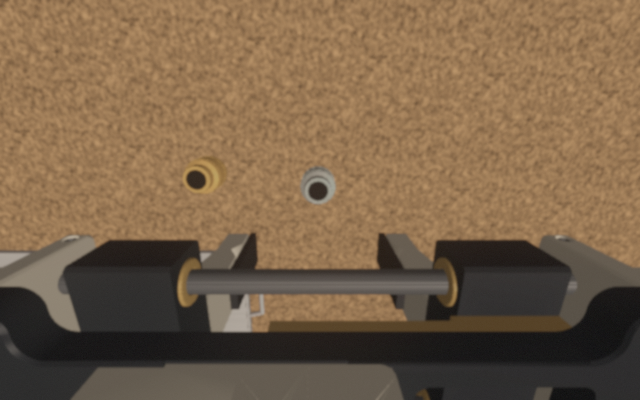

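Nickel is centred under the tool at (318,191), and brass is clear at (200,177). I'll grasp nickel now.

Request:
servo_tool(
  commands=[
    [[0,0,0,0,0,40,75],[0,0,0,0,0,80,75],[0,0,0,0,0,115,75],[0,0,0,0,0,145,75],[0,0,0,0,0,162,75],[0,0,0,0,0,170,75],[0,0,0,0,0,172,75],[0,0,0,0,0,172,75],[0,0,0,0,0,172,30],[0,0,0,0,0,172,30],[0,0,0,0,0,172,30],[0,0,0,0,0,172,30],[0,0,0,0,0,172,30],[0,0,0,0,0,172,30],[0,0,0,0,0,172,30],[0,0,0,0,0,172,30],[0,0,0,0,0,172,30]],
  ],
  squeeze=20,
)

```text
t: 13.7
ee_pos: [0.4547, 0.2899, 0.0089]
orientation: [-0.067, 0.998, 0.0, 0.0]
wrist_force: [-1.1, -0.2, 6.0]
width: 0.0392
grasp_force: 20.0
```

```bash
python3 -c "
from p import *
s=ctrl.read_state();print(s['ee_pos'],s['wrist_force'],s['width'],s['grasp_force'])
plan(.638,.149,.18,98)"
```

```text
[0.45465911 0.289886   0.00894661] [-1.07646145 -0.16470911  6.00338272] 0.03923094629280251 20.00079084187746
wz -0.3 shift [-162.9 -164.2 -171. ] yaw 97.7 tilt 0.02 t 13.7 j6 -2.37
```

Request:
servo_tool(
  commands=[
    [[0,0,0,0,0,-30,30],[0,0,0,0,0,-70,30],[0,0,0,0,0,-110,30],[0,0,0,-20,-20,-145,30],[0,0,0,-48,-48,-170,30],[0,0,0,-76,-76,-171,30],[0,0,0,-104,-104,-171,30],[0,0,0,-132,-132,-171,30],[0,0,0,-152,-152,-171,30],[0,0,0,-163,-164,-171,30],[0,0,0,-163,-164,-171,30],[0,0,0,-163,-164,-171,30],[0,0,0,-163,-164,-171,30]],
  ],
)

```text
t: 14.78
ee_pos: [0.6372, 0.1493, 0.179]
orientation: [-0.067, 0.998, -0.0, -0.001]
wrist_force: [0.1, 0.3, -1.3]
width: 0.0392
grasp_force: 20.0
```

Run:
```python
from p import *
s,im,d=grab('wrist'); save(im,'w8.png'); print(s['ee_pos'],s['wrist_force'],s['width'])
plan(.638,.1495,.021,98)
```

```text
[0.63721861 0.149283   0.17896099] [ 0.09207483  0.34527039 -1.32380892] 0.03923572520622126
wz -0.3 shift [ -0.9  -0.2 158.3] yaw 97.7 tilt 0.04 t 14.8 j6 -1.96
```

View pics/w8.png

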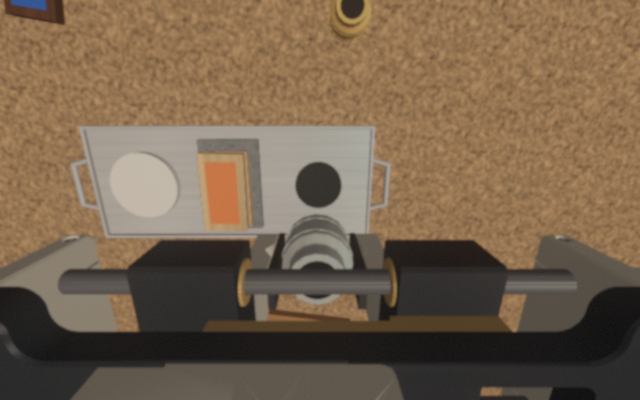

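Nickel is held upright above the black seat (318,184). I'll lower it.

Request:
servo_tool(
  commands=[
    [[0,0,0,-1,0,40,30],[0,0,0,-1,0,80,30],[0,0,0,-1,0,115,30],[0,0,0,-1,0,140,30],[0,0,0,-1,0,150,30],[0,0,0,-1,0,155,30],[0,0,0,-1,0,158,30],[0,0,0,-1,0,159,30],[0,0,0,-1,0,159,30],[0,0,0,-1,0,159,30],[0,0,0,-1,0,159,30]],
  ],
)

```text
t: 15.75
ee_pos: [0.6398, 0.1495, 0.022]
orientation: [-0.067, 0.998, 0.0, 0.001]
wrist_force: [0.8, 0.5, -1.5]
width: 0.0395
grasp_force: 20.0
```

Request:
servo_tool(
  commands=[
    [[0,0,0,0,0,0,58],[0,0,0,0,0,0,58],[0,0,0,0,0,0,58],[0,0,0,0,0,-8,58],[0,0,0,0,0,-30,58],[0,0,0,0,0,-70,70],[0,0,0,0,0,-110,85],[0,0,0,0,0,-150,85],[0,0,0,0,0,-150,85],[0,0,0,0,0,-150,85]],
  ],
)

```text
t: 16.58
ee_pos: [0.6407, 0.1498, 0.175]
orientation: [-0.067, 0.998, 0.001, 0.003]
wrist_force: [-0.4, -0.3, -1.9]
width: 0.0831
grasp_force: 0.0
```

Run:
```python
from p import *
s,im,d=grab('wrist'); save(im,'w9.png'); print(s['ee_pos'],s['wrist_force'],s['width'])
plan(.467,-.315,.18,32)
```

```text
[0.64072026 0.14981279 0.17502849] [-0.35284249 -0.31898067 -1.91448184] 0.08307465690799017
wz 65.7 shift [ 232.9 -437.1   -8.7] yaw 97.7 tilt 0.17 t 16.6 j6 -1.96
```

View pics/w9.png

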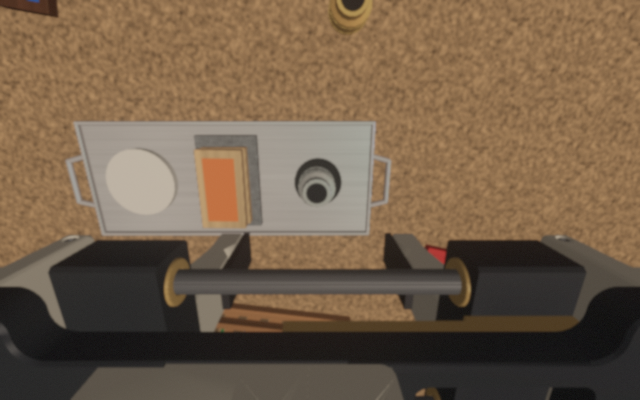

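Nickel is seated upright and centred (317,188). Now the green diffuser, with the jaw axis turned to 32° so it clears the purple neighbours.

Request:
servo_tool(
  commands=[
    [[0,0,4,15,-29,0,85],[0,0,9,31,-58,-1,85],[0,0,13,46,-87,-2,85],[0,0,17,62,-116,-2,85],[0,0,22,77,-145,-3,85],[0,0,26,93,-174,-4,85],[0,0,30,108,-203,-5,85],[0,0,35,124,-232,-5,85],[0,0,39,139,-261,-6,85],[0,0,44,155,-290,-6,85],[0,0,48,170,-320,-7,85],[0,0,53,186,-350,-7,85],[0,0,57,203,-380,-8,85],[0,0,62,218,-410,-8,85],[0,0,66,233,-437,-9,85],[0,0,66,233,-437,-9,85],[0,0,66,233,-437,-9,85],[0,0,66,233,-437,-9,85],[0,0,66,233,-437,-9,85]],
  ],
)

```text
t: 18.22
ee_pos: [0.4666, -0.3144, 0.179]
orientation: [0.487, 0.874, -0.0, -0.001]
wrist_force: [-0.0, -0.3, 0.3]
width: 0.0847
grasp_force: 0.0
```

Run:
```python
from p import *
s,im,d=grab('wrist'); save(im,'w10.png'); print(s['ee_pos'],s['wrist_force'],s['width'])
H=hsv(im);h,S,V=H[...,0],H[...,1],H[...,2]
q=meas(s,im,(h>45)&(h<85)&(S>100),(317,185),.015)
plan(*q,.005,32)
c,ct,a=comp((h>45)&(h<85)&(S>100),np.array((317,185))); r=rect(c); print(r.min(0),r.max(0))
```

```text
[ 0.46659983 -0.31440539  0.17900555] [-0.04603791 -0.34731648  0.33547835] 0.08472612182905707
[319. 183.] 1678 [ 466.8 -314.5] [53.7 56.2] ang 31.8 or 121.8
wz -0.2 shift [ -0.3  -0.  174.2] yaw 31.8 tilt 0.04 t 18.3 j6 -2.34
[296 160] [341 206]
```

View pics/w10.png

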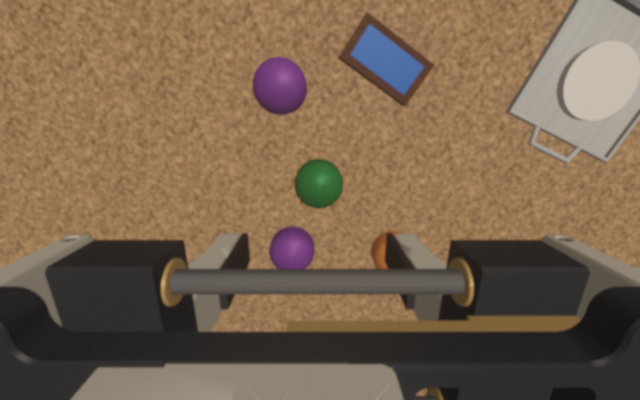

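Green is under the tool at (319,183). The purples at (280,85) and (292,250) and amber at (385,252) are clear of the finger lanes to the left and right.

Request:
servo_tool(
  commands=[
    [[0,0,0,1,0,40,85],[0,0,0,1,0,80,85],[0,0,0,1,0,115,85],[0,0,0,1,0,145,85],[0,0,0,1,0,162,85],[0,0,0,1,0,170,85],[0,0,0,1,0,173,85],[0,0,0,1,0,173,85],[0,0,0,1,0,173,45],[0,0,0,1,0,173,45],[0,0,0,1,0,173,45],[0,0,0,1,0,173,45],[0,0,0,1,0,173,45],[0,0,0,1,0,173,45],[0,0,0,1,0,173,45],[0,0,0,1,0,173,45]],
  ],
  squeeze=25,
)

```text
t: 19.6
ee_pos: [0.4669, -0.3145, 0.0074]
orientation: [0.487, 0.873, 0.0, 0.001]
wrist_force: [-0.5, 1.9, 6.0]
width: 0.0566
grasp_force: 25.0
```

```bash
python3 -c "
from p import *
s=ctrl.read_state();print(s['ee_pos'],s['wrist_force'],s['width'],s['grasp_force'])
plan(.667,-.0585,.18,82)"
```

```text
[ 0.46685459 -0.31445665  0.00737835] [-0.49596918  1.89832039  5.99068364] 0.056557434210983776 25.001631388440728
wz -50.3 shift [ 112.4  305.  -172.4] yaw 31.7 tilt 0.09 t 19.6 j6 -2.34
```

Request:
servo_tool(
  commands=[
    [[0,0,0,0,0,-4,45],[0,0,0,0,0,-8,45],[0,0,0,0,0,-14,45],[0,0,0,0,0,-20,45],[0,0,0,0,0,-20,45],[0,0,0,0,0,-20,45],[0,0,0,0,0,-20,45],[0,0,0,0,0,-20,45]],
  ],
)

```text
t: 20.27
ee_pos: [0.4659, -0.3142, 0.0263]
orientation: [0.487, 0.873, -0.0, -0.0]
wrist_force: [-0.2, 0.1, -1.2]
width: 0.057
grasp_force: 25.0
```

Run:
```python
from p import *
s,im,d=grab('wrist'); save(im[120:340,180:460].repeat(2,0).repeat(2,1),'w11.png'); print(s['ee_pos'],s['wrist_force'],s['width'],s['grasp_force'])
plan(.667,-.0585,.18,82)
```

```text
[ 0.46589039 -0.31420739  0.0263341 ] [-0.17768361  0.1426949  -1.19188055] 0.05703117327831107 24.998377861920744
wz -50.3 shift [ 112.   305.4 -153.8] yaw 31.7 tilt 0.03 t 20.3 j6 -2.34
```

View pics/w11.png

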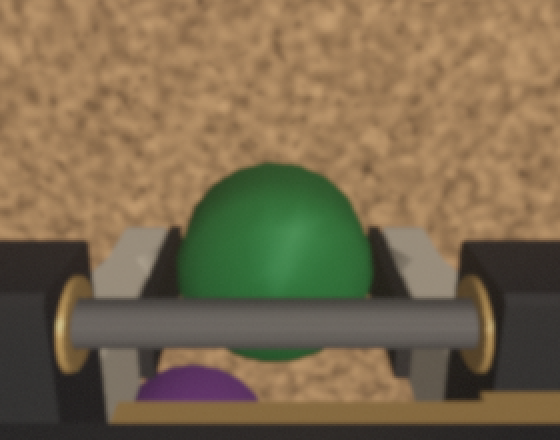

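The grip may be catching the rounded part (57.0 mm wide against 58 mm). I'll set it back down and take it about 4 mm lower.

Request:
servo_tool(
  commands=[
    [[0,0,0,0,0,6,45],[0,0,0,0,0,12,45],[0,0,0,0,0,16,45],[0,0,0,0,0,19,45],[0,0,0,0,0,20,45],[0,0,0,0,0,20,45],[0,0,0,0,0,20,80],[0,0,0,0,0,20,80],[0,0,0,0,0,20,80],[0,0,0,0,0,20,80],[0,0,0,0,0,22,80],[0,0,0,0,0,24,80],[0,0,0,0,0,24,80]],
  ],
)

```text
t: 21.4
ee_pos: [0.4658, -0.3142, 0.0019]
orientation: [0.487, 0.873, -0.0, -0.0]
wrist_force: [0.3, 0.5, -0.6]
width: 0.08
grasp_force: 0.0
```

Request:
servo_tool(
  commands=[
    [[0,0,0,0,0,0,45],[0,0,0,0,0,0,45],[0,0,0,0,0,0,45],[0,0,0,0,0,0,45],[0,0,0,0,0,0,45],[0,0,0,0,0,0,45],[0,0,0,0,0,0,45]],
  ],
  squeeze=25,
)

```text
t: 21.98
ee_pos: [0.4661, -0.3143, 0.0026]
orientation: [0.487, 0.873, 0.0, 0.0]
wrist_force: [0.2, -0.2, -0.3]
width: 0.0569
grasp_force: 25.0
```

Request:
servo_tool(
  commands=[
    [[0,0,0,0,0,-4,45],[0,0,0,0,0,-8,45],[0,0,0,0,0,-14,45],[0,0,0,0,0,-20,45],[0,0,0,0,0,-30,45],[0,0,0,0,0,-40,45],[0,0,0,0,0,-40,45],[0,0,0,0,0,-40,45],[0,0,0,0,0,-40,45]],
  ],
)

```text
t: 22.73
ee_pos: [0.4661, -0.3142, 0.0427]
orientation: [0.487, 0.873, 0.0, 0.0]
wrist_force: [-0.6, 0.3, -2.2]
width: 0.0574
grasp_force: 25.0
```

Run:
```python
from p import *
s=ctrl.read_state(); print(s['ee_pos'],s['wrist_force'],s['width'],s['grasp_force'])
plan(.667,-.0585,.18,82)
```

```text
[ 0.46606172 -0.31418685  0.0426966 ] [-0.56601736  0.28884569 -2.17774547] 0.05741414000243694 24.99977108789608
wz -50.3 shift [ 112.   305.3 -137.2] yaw 31.7 tilt 0.02 t 22.7 j6 -2.34
```

The piece now hangs fully from the gripper (2.2 N, its full weight). I'll carry it to the white seat.

Request:
servo_tool(
  commands=[
    [[0,0,0,0,0,-35,45],[0,0,-3,4,10,-70,45],[0,0,-6,12,33,-105,45],[0,0,-10,23,64,-137,45],[0,0,-14,35,95,-137,45],[0,0,-18,46,126,-137,45],[0,0,-23,58,157,-137,45],[0,0,-27,69,188,-137,45],[0,0,-32,81,219,-137,45],[0,0,-36,92,250,-137,45],[0,0,-41,102,278,-137,45],[0,0,-45,108,295,-137,45],[0,0,-50,112,305,-137,45],[0,0,-50,112,305,-137,45],[0,0,-50,112,305,-137,45],[0,0,-50,112,305,-137,45],[0,0,-50,112,305,-137,45]],
  ],
)

```text
t: 24.15
ee_pos: [0.6662, -0.0594, 0.1794]
orientation: [0.073, 0.997, -0.0, -0.0]
wrist_force: [0.7, 0.0, -2.2]
width: 0.0571
grasp_force: 25.0
```

Run:
```python
from p import *
s,im,d=grab('wrist'); save(im,'w12.png'); print(s['ee_pos'],s['wrist_force'],s['width'])
H=hsv(im);h,S,V=H[...,0],H[...,1],H[...,2]
meas(s,im,(S<60)&(V>190),(317,180),.012)
g=(h>45)&(h<85)&(S>100); c,_,_=comp(g,np.array((317,240))); r=rect(c);print(r.min(0),r.max(0))
plan(.667,-.0585,.0146,82)
```

```text
[ 0.66621039 -0.05943179  0.17936901] [ 0.73371777  0.00590855 -2.20519236] 0.05711574567250847
[319. 180.] 2822 [660.9 -56.5] [78. 65.] ang 78.9 or 168.9
[268 216] [367 268]
wz -0.4 shift [ -0.6   1.1 164.9] yaw 81.6 tilt 0.02 t 24.2 j6 -1.92
```

View pics/w12.png

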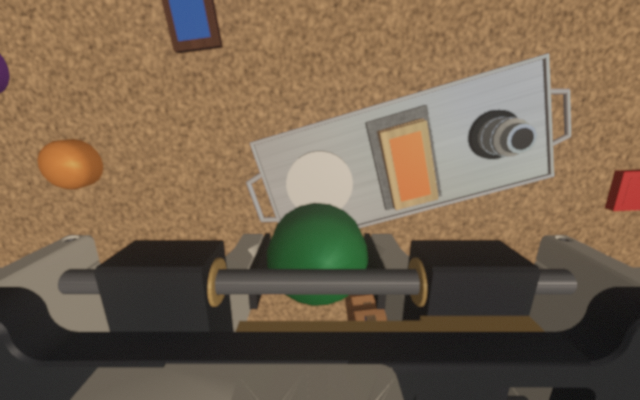

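Green is held dome-up over the white seat (319,180). I'll lower it.

Request:
servo_tool(
  commands=[
    [[0,0,0,-1,1,40,45],[0,0,0,-1,1,80,45],[0,0,0,-1,1,115,45],[0,0,0,-1,1,142,45],[0,0,0,-1,1,154,45],[0,0,0,-1,1,160,45],[0,0,0,-1,1,163,45],[0,0,0,-1,1,165,45],[0,0,0,-1,1,165,45],[0,0,0,-1,1,165,45],[0,0,0,-1,1,165,45]],
  ],
)

```text
t: 25.12
ee_pos: [0.6688, -0.0577, 0.0161]
orientation: [0.072, 0.997, 0.0, 0.001]
wrist_force: [-0.4, 0.6, -1.2]
width: 0.0575
grasp_force: 25.0
```

Request:
servo_tool(
  commands=[
    [[0,0,0,0,0,0,74],[0,0,0,0,0,0,74],[0,0,0,0,0,0,74],[0,0,0,0,0,-8,74],[0,0,0,0,0,-30,74],[0,0,0,0,0,-70,74],[0,0,0,0,0,-110,80],[0,0,0,0,0,-150,80],[0,0,0,80,0,-180,80],[0,0,0,120,0,-180,80],[0,0,0,160,0,-180,80],[0,0,0,200,0,-180,80],[0,0,0,200,0,-180,80],[0,0,0,200,0,-180,80]],
  ],
)

```text
t: 26.28
ee_pos: [0.4642, -0.0292, 0.1959]
orientation: [0.072, 0.997, 0.001, 0.0]
wrist_force: [0.2, -0.2, -1.4]
width: 0.0799
grasp_force: 0.0
```

Run:
```python
from p import *
s,im,d=grab('top'); print(s['ee_pos'],s['wrist_force'],s['width'])
save(cv2.resize(im[90:290,140:520],None,fx=2.1,fy=2.1),'t2.png')
H=hsv(im);h,S,V=H[...,0],H[...,1],H[...,2]
meas(s,im,(h>45)&(h<85)&(S>120),(338,147),.027,'top')
meas(s,im,(h<14)&(S>170)&(V>130),(294,155),.036,'top')
meas(s,im,V<45,(249,160),.044,'top')
```

```text
[ 0.46416453 -0.02920174  0.19586849] [ 0.19710968 -0.16434228 -1.38776515] 0.07986598759806456
[337. 149.] 432 [667.5 -57. ] [51.9 55. ] ang 89.0 or 179.0
[294. 153.] 439 [656.9  44.7] [72.2 34.1] ang 7.0 or 97.0
[248. 159.] 53 [641.6 152. ] [16.4 16.5] ang 89.1 or 179.1
```

View pics/t2.png

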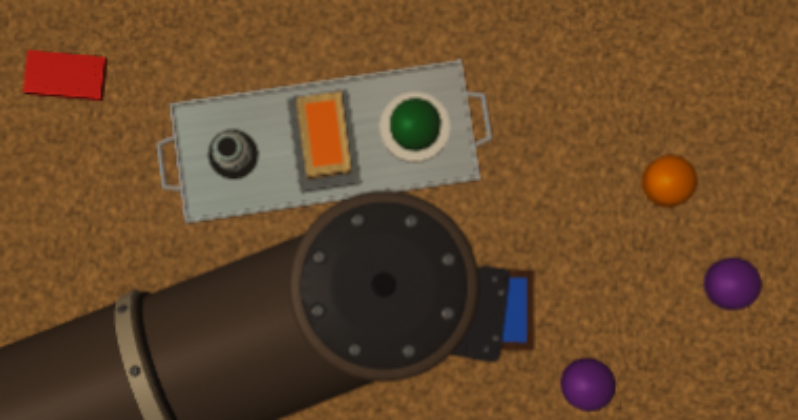

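The top view shows all four pieces centred on their seats within about 5 mm, the gripper clear, and the look-alikes in view (amber, walnut) where they were. I'm handing the job in.

```bash
python3 -c "
from cell import ctrl
print(ctrl.job_done())"
```

```text
the job is handed in; nothing more can be done
None
```

The viewing kit is set out and handed in at about 26 s: blue and orange stacked on the grey seat, nickel on the black and green dome-up on the white. Each measured within about 5 mm of its seat centre, and no look-alike was touched; hand-in returned no verdict.

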